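Put a tray of fresh slides to cure on the slide warmer

ROBOT

A 6-joint arm with a two-finger parallel gripper is mounted at the origin on the work surface. World frame = base frame: x ahead of the robot, y to its left, z up, the work surface at z = 0. Lengths are in mm, angles in rad, forces in N, time in s.
With the tool pointing down it reaches from about 350 to 875 mm from the base axis. Payload 4.2 kg.
Tool frame: the origin (TCP) lies midway between the tips of the shut fingers; the grasp point (between the pads) lies 19 mm behind it; z points along the fingers, y is the line along which they close (so a half turn about z gives the same grasp; the last joint's range is limited). The gripper opens to 85 mm and grips with 20 to 120 N. Pads are 22 mm wide; open, the fingers measure 114 mm over their backs; the gripper's body (76 mm by 85 mm) begins 54 mm behind the grasp point. The pads swing forward as they close: fully open they stand 13 mm farther back than shut.
Start: joints at [1.596, 0.385, 0.008, 0, -1.194, -0.259], TCP at [144.766, 607.982, 208.612] pointing down, gripper open.
Joint ranges: [-3.14, 3.14], [-1.21, 2.06], [-1.07, 1.41], [-3.16, 2.05], [-2.99, -0.16], [-3.1, 3.1]. Speed limits (rad/s): [2.79, 2.79, 3.14, 3.14, 3.14, 3.14].

INTERFACE

Orientations are given as a unit quaternion [x, y, z, w].
In Python, from bench import arm gives the robot as it stands.
- The arm moves only by the tool send_rows, never from a script. Its argument "targets" is a list of rows, each an object of numbers: "gripper": the gripper command: -1 is fully open, 1 is shut, values between are in proportion; "x", "y", "z": the shift along the tool's x, y, z in cm; "ax", "ay", "az": the turn, a rotation vector about the tool's x, y, z in degrees. A call has 1 to 5 rows; each row shifts and turns the commanded pose from where the row before left it, along the tool's axes as they then stand; what a row does not reach is not made up. A row lasts 1/12 s, in which the tool goes at most 41.7 mm and 7.16 degrees, less where a joint would pass 70% of its speed; a pose out of reach is approached as far as the arm can. A call is refused whole if a number of a shift passes 4.17 or a number of a turn 7.16, either way. A call with a gripper value outside its range is refused whole. The fingers move at their own pace and stop on an object; the grip force is fixed at half the most. Time passes only in rows, so rows that do not move let the fingers close. It gives the time, the measured TCP pose, the force, the opening and the grip force at its end, in the units of the state.
- arm.read_state(): the state, without advancing time (a new reading comes with each control period).
- arm.get_image(name): name is "side" or "top" or "wrist"; returns (picture, depth): 420x560x3 uint8, red, green, blue; 420x560 float32, mm along the optical axis (not along the pixel's ray), 0 where there is no reading.
- arm.camera_model(name): a dict with "fx", "fy", "cx", "cy" (pixels), "cam_to_world" (4x4, takes a point from camera to world coordinates). Camera axes: x right, y down, z forward; pixel columns grow to the right and rows downward; lengths in mm; the calibration is good to about 2 mm. A picture is of the moment at which its call begins: read the wrist's pose just before it. camera_model takes no time and is no camera call; for the wrist camera it gives the pose at the moment of the call.
- arm.job_done(): hands the job in; it is judged then, once.
Trained networks look in the newest picture that a camera, given by its name, has taken for a name from the list of things; names that differ only in an ending like _2 or _b are one class to them, and where a whole thing is asked for, a point or a joint stands for the part that bears it (a point fixed in the world has none). Each returns a list of dicts, best first, with "score" (0 to 1); they miss things now and then, are a little off and sometimes report something else, mostly with a low value. They report only what shows in the picture. A call takes as long as a camera call.
- arm.boxes_of(camera, thing): "rect" ([left, top, width, height] in pixels, round what is visible of it).
The state is a dict: "clock": time; "joints": joint angles; "joint_vel": joint speeds; "joint_efforts": joint torques, N m; "position": TCP position; "ee_rot": TCP orientation; "contact_force": force on the tool from outside, world axes, zero at the start; "wrist_torque": the same for the moment, N m; "gripper_width": finger opening in mm; "grasp_force": force on a finger pad.
Only numpy, scipy, OpenCV 4.12 (cv2) and the standard library are available. Lean on these libraries where they do the work, as an engineer would, in place of code of your own. Each camera call takes 0.05 s, during which the arm holds its last target. There are 200 camera calls.

TASK

The freshly mounted slides have to cure on the slide warmer: pull open the cabinet's top drawer, lift out the slide tray by its wire handle and, keeping it level, set it gently down flat on the free half of the warmer's plate, square beside the tray already there. Then push the drawer fully shut again and fold the warmer's upright cover down until it stands about 30 degrees above its closed position, left ajar like that so that the solvent vapour can get away. Leave the slide box in the drawer, the other tray and everything else where they are.

Things in the scene. Friction and masses are not known exactly. Their poses are not given: they have to be found in the camera images.
- warmer: Fixed white slide warmer 190 (x) x 380 (y) x 95 mm high, open at the top: walls 12 mm, flat dark plate 40 mm above the table (55 below the rim), clear area 166 x 356. Origin: centre of its underside, on the table; x to its back, y to its left. The other tray lies on the -y half; the +y half is free, its middle at (0, 90, 40) mm in this frame. Stands left or right of the cabinet.
- cover (a joint): Angle of the warmer's cover, rad: 0 closed (lying flat on the rim), 1.57 upright, stop at 1.75; it grows as the cover opens. It turns on a stiff friction hinge and stays where it is left: 2 to 4 N at the handle moves it down, 4 to 6 N up. It starts about upright.
- cover_hinge (a point): Middle of the cover's hinge axis, along the warmer's y axis on top of the far rim (95 mm behind the warmer's origin, 95.5 mm above the table). The cover is a clear pane in an aluminium frame, 6 mm thick, 192 x 380 mm; closed, it reaches from this axis to the front.
- cover_handle (a point): Middle of the cover's handle: round dark steel bar, 10 mm diameter, 120 mm long, parallel to the hinge, on two 8 mm pegs (104 mm apart) 40 mm beyond the cover's free edge, in the cover's plane. 232 mm from the hinge axis: closed it lies 232 mm in front of the hinge and 3 mm above it; upright, 232 mm above the hinge.
- cabinet: Fixed grey steel cabinet with two drawers one above the other, 250 (x, depth) x 380 (y) x 180 mm high. Origin: on the table, straight below the middle of the closed drawers' handles, 42 mm before the drawer fronts. Its x axis points to its back, drawers slide out along -x. Petri dishes stand on top of it.
- drawer (a joint): How far the top drawer is pulled out, m: 0 shut, 0.18 at the stop; it grows as it opens. Slides with about 1.5 N of friction and stays where it is left. Some 0.12 must be open before the tray clears the cabinet's top; 0.15 is comfortable.
- drawer_handle (a point): Middle of the top drawer's handle: a round steel bar of 10 mm diameter, 120 mm long along the cabinet's y axis, on two 8 mm pegs 104 mm apart, its axis 42 mm before the drawer front, 150 mm above the table. An identical handle of the lower drawer is 78 mm below it.
- drawer_in (a point): Centre of the top drawer's inner floor, 100 mm above the table; axes as the cabinet's. The inside is about 205 (x) x 338 (y) x 56 mm deep (wall 6 mm, front 15 mm thick).
- tray: Slide tray to be moved: loose steel tray 88 (x) x 150 (y) x 12 mm with five glass slides (part of it). Its 8 mm wire handle rises at both short ends and runs straight along y over the middle, bar axis 46 mm above the underside. Origin: centre of its underside; z up. About 0.32 kg, balanced. Starts in the top drawer near its front, length across the drawer, in the left or right half.
- other_tray: An identical loose slide tray lying on the -y half of the warmer's plate, its length along the warmer's y axis. To be left there. Origin: centre of its underside.
- slide_box: Closed slide box, grey with white lid, 85 (x) x 100 (y) x 35 mm, no wire handle, lying in the other half of the top drawer. To be left in it. Origin: centre of its underside.
- bottle: Amber glass bottle of 42 mm diameter, 95 mm high, standing on the table before the robot. Bystander. Origin: centre of its underside.
- canister: White cylindrical canister, 76 mm diameter, 146 mm high, standing at the left side of the table. Bystander. Origin: centre of its underside.
- petri_dishes: Stack of three clear Petri dishes, 86 mm diameter, 45 mm high, on top of the cabinet, near its middle. Bystander. Origin: centre of its underside.

How it is judged (in metres and radians):
On the way, in this order (a step that is already met when the one before it is completed fails the run):
1. the top drawer is pulled open (more than 90 mm) (value of joint drawer above 0.09 m), for 0.2 s.
2. the slide tray lies flat on the free half of the plate (y of tray in the frame of warmer between 0.06 and 0.12 m and x of tray in the frame of warmer between -0.05 and 0.05 m and z of tray in the frame of warmer between 0.034 and 0.046 m and angle between tray's own z axis and vertical below 0.06 rad), for 0.2 s.
At the end, for the whole second after the job is handed in: Slide tray at rest, flat on the plate's free half (y 60 to 120 mm, x within 50 mm in the warmer's frame, height within 6 mm, tilt under 0.06), square within 0.2 rad; top drawer open under 8 mm with the slide box in it; cover still at 0.40 to 0.65 rad (30 degrees, about 7 either way) (all of step 2 and angle between the y axis of tray and the y axis of warmer, either way round below 0.2 rad and linear speed of tray below 0.01 m/s and value of joint drawer below 0.008 m and value of joint cover between 0.4 and 0.65 rad and velocity of joint cover between -0.03 and 0.03 rad/s and z of slide_box in the frame of drawer_in between -0.012 and 0.012 m and horizontal distance between slide_box and drawer_in below 0.17 m); the robot touches nothing.
It fails at once if the slide tray is tilted by more than 0.35 rad (angle between tray's own z axis and vertical above 0.35 rad).
It fails at once if the slide tray is let go over the warmer more than 15 mm above the plate (contact force between the fingers and tray below 0.05 N and z of tray in the frame of warmer above 0.055 m and x of tray in the frame of warmer between -0.095 and 0.095 m and y of tray in the frame of warmer between -0.19 and 0.19 m).
It fails at once if the other tray is shifted by more than 20 mm (distance of other_tray from where it was at the start of the episode above 0.02 m).
It fails at once if a bystander (bottle, canister, Petri dishes) is shifted by more than 30 mm (distance of any of bottle, canister, petri_dishes from where it was at the start of the episode above 0.03 m).
It also fails if it takes over 70 s, if anything falls off the work surface, if the arm or the gripper's body presses on something with over 40 N, if the wrist force passes 120 N, or if a joint passes its speed limit or range.

## Working session

There is one attempt and no reset: what is moved stays moved. The work goes in short steps, Python scripts to look and compute and a tool call to move; the robot and the scene stay as the last step left them, time stands still between calls to the robot, and variables do not carry over. Pictures are saved under pics/ and viewed, at most 10 in all, crops included, and the job is handed in when it is done.

Besides the shell and the picture viewer there is one more tool, called after "Request:" by a JSON object that holds its "op" and its "data". send_rows: Moves the arm, as the interface text tells. Its arguments: {"type":"object","properties":{"targets":{"type":"array"}},"required":["targets"]}

```bash
mkdir -p pics; ls; cat > h.py <<'E'
import numpy as np, cv2
from bench import arm
from scipy.spatial.transform import Rotation as R
def grab(c,name=None):
    m=arm.camera_model(c); im,d=arm.get_image(c)
    if name: cv2.imwrite('pics/'+name+'.png',im[:,:,::-1])
    return im,d,m
def cloud(d,m):
    v,u=np.mgrid[:d.shape[0],:d.shape[1]]
    p=np.stack([(u-m['cx'])*d/m['fx'],(v-m['cy'])*d/m['fy'],d,np.ones_like(d)],-1)
    w=p@np.array(m['cam_to_world']).T
    w=w[...,:3]; w[d<=0]=np.nan
    return w
def proj(m,P):
    q=np.linalg.inv(np.array(m['cam_to_world']))@np.append(P,1)
    return m['fx']*q[0]/q[2]+m['cx'],m['fy']*q[1]/q[2]+m['cy']
E
python3 - <<'E'
from h import *
np.set_printoptions(precision=1,suppress=True)
s=arm.read_state(); print(s)
print(R.from_quat(s['ee_rot']).as_matrix())
for c in ['top','side']:
    im,d,m=grab(c,c+'0'); w=cloud(d,m); np.save(c+'0.npy',w)
    print(c,m)
    for t in ['warmer','cover','cover_handle','cabinet','drawer_handle','tray','slide_box','bottle','canister','petri_dishes']:
        b=arm.boxes_of(c,t)
        for x in b[:2]:
            l,t_,ww,h=x['rect']; u,v=int(l+ww/2),int(t_+h/2)
            print(t,[round(k) for k in x['rect']],round(x['score'],2),w[min(v,419),min(u,559)])
E
```

```text
pics
{'clock': 0.0, 'joints': array([ 1.6,  0.4,  0. , -0. , -1.2, -0.3]), 'joint_vel': array([-0.,  0.,  0.,  0.,  0., -0.]), 'joint_efforts': array([  0. , -39.2,  18.8,   4.2,  -0. ,   0. ]), 'position': array([144.6, 607.4, 207.5]), 'ee_rot': array([ 1. , -0.1, -0. ,  0. ]), 'contact_force': array([0.8, 0.4, 0.2]), 'wrist_torque': array([-0., -0., -0.]), 'grasp_force': 0.0, 'gripper_width': 85.25943767798383}
[[ 1.  -0.2 -0. ]
 [-0.2 -1.  -0. ]
 [ 0.   0.  -1. ]]
top {'fx': 462.3461015889147, 'fy': 462.3461015889147, 'cx': 281.13834520859047, 'cy': 205.80098840798766, 'cam_to_world': array([[  -0. ,   -1. ,    0.1,  417. ],
       [  -1. ,    0. ,    0. ,   94.4],
       [  -0. ,   -0.1,   -1. , 1545.2],
       [   0. ,    0. ,    0. ,    1. ]])}
warmer [338, 171, 151, 79] 0.84 [ 537.  -308.8   91.1]
warmer [407, 198, 49, 28] 0.44 [ 533.2 -379.2   46.3]
cover [345, 170, 147, 15] 0.82 [ 617.  -282.8  250.4]
cover_handle [343, 170, 144, 11] 0.82 [ 617.4 -264.7  285.1]
cabinet [161, 114, 131, 101] 0.94 [669.2 260.  223.3]
drawer_handle [166, 194, 123, 21] 0.81 [570.2 285.4  52. ]
bo
[... 418 characters left out ...]
6,    0.5,  -97.2],
       [  -0.8,   -0.5,    0.4, -405.8],
       [   0. ,   -0.7,   -0.7, 1013.9],
       [   0. ,    0. ,    0. ,    1. ]])}
warmer [307, 183, 199, 192] 0.59 [ 610.2 -290.    54. ]
cover [352, 186, 150, 118] 0.81 [ 620.1 -299.5  209.7]
cover_handle [352, 185, 152, 121] 0.84 [ 616.5 -303.1  212.2]
cabinet [202, 108, 139, 127] 0.7 [604.2 194.4 181.2]
drawer_handle [206, 144, 86, 71] 0.57 [564.1 251.2 138.9]
slide_box [203, 145, 89, 73] 0.66 [564.7 260.9 128.3]
bottle [267, 262, 18, 27] 0.7 [386.2  -4.9  61.9]
canister [346, 181, 160, 124] 0.68 [ 618.7 -293.5  214.2]
canister [150, 140, 33, 46] 0.65 [482.9 565.2  90. ]
petri_dishes [254, 140, 30, 27] 0.59 [620.7 219.4 227.9]
```

```bash
python3 -c "
import cv2,numpy as np
a=cv2.imread('pics/top0.png');b=cv2.imread('pics/side0.png')
cv2.imwrite('pics/both0.png',cv2.resize(np.vstack([a,b]),(400,600)))"
```

```text
(no output)
```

View pics/top0.png

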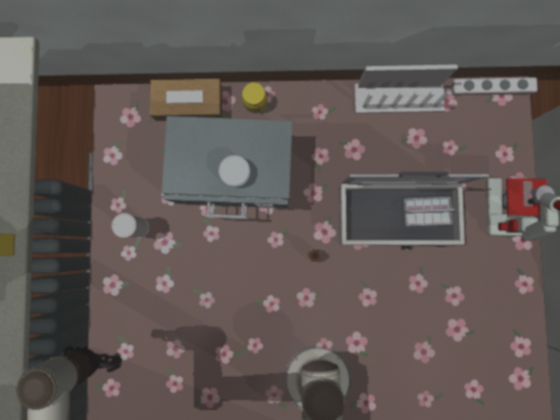

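View pics/side0.png

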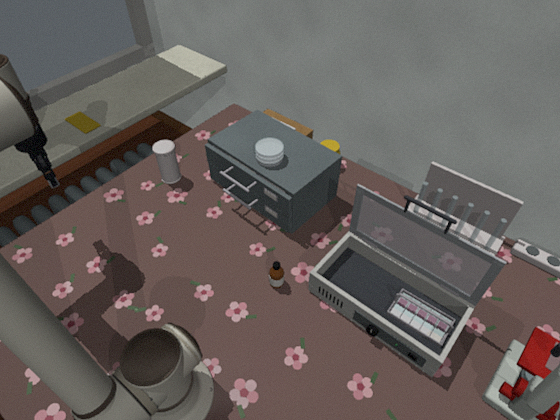

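The top view shows the cabinet at about (228,160) with its drawer handles at (227,210). The warmer is at (403,214): its left half is free, the other tray is at (428,211), and the upright cover runs along row 178. The side view agrees.

```bash
python3 - <<'E'
from h import *
np.set_printoptions(precision=2,suppress=True)
print(arm.camera_model('top')['cam_to_world'])
for c in ['top','side']:
    w=np.load(c+'0.npy').reshape(-1,3)
    def sel(x0,x1,y0,y1,z0,z1):
        return w[(w[:,0]>x0)&(w[:,0]<x1)&(w[:,1]>y0)&(w[:,1]<y1)&(w[:,2]>z0)&(w[:,2]<z1)]
    for n,a in dict(cab=(500,900,50,480,172,188),warm=(380,680,-520,-80,86,103),plate=(430,600,-470,-100,34,50),otray=(430,600,-500,-100,76,90),cover=(560,680,-520,-80,130,290),handle=(560,680,-520,-80,305,350),dh=(480,580,100,450,135,165),dh2=(480,580,100,450,60,85)).items():
        p=sel(*a)
        if len(p)<5: print(c,n,len(p)); continue
        r=cv2.minAreaRect(p[:,:2].astype(np.float32))
        L=cv2.fitLine(p[:,:2].astype(np.float32),cv2.DIST_HUBER,0,.01,.01).ravel()
        print(c,n,len(p),'rect',np.round(r[0],1),np.round(r[1],1),round(r[2],1),'med',np.median(p,0),'line',L, 'z',np.percentile(p[:,2],[5,95]),'y',np.percentile(p[:,1],[2,98]))
E
```

```text
[[  -0.02   -1.      0.1   416.99]
 [  -1.      0.02    0.01   94.39]
 [  -0.01   -0.1    -1.   1545.18]
 [   0.      0.      0.      1.  ]]
top cab 8908 rect [693.9 266. ] [381.1 253.7] 86.6 med [709.21 277.32 179.24] line [  0.02   1.   709.13 266.61] z [174.51 183.86] y [ 82.34 447.5 ]
top warm 1560 rect [ 528.4 -275.4] [383.8 189.2] 89.1 med [ 536.65 -300.35   93.92] line [   0.02   -1.    536.02 -332.6 ] z [87.98 99.93] y [-462.68  -85.04]
top plate 4617 rect [ 516.1 -278.2] [354.  167.8] 90.0 med [ 520.32 -274.3    40.3 ] line [   0.03    1.    520.38 -276.48] z [35.17 47.32] y [-448.53 -109.73]
top otray 258 rect [ 463.1 -308.8] [151.7 388.1] 20.8 med [ 534.9  -419.71   86.92] line [   0.36   -0.93  524.25 -384.11] z [77.5  89.82] y [-462.37 -158.82]
top cover 1001 rect [ 618.  -275.4] [380.8   9.4] 88.9 med [ 618.15 -272.45  229.1 ] line [   0.02    1.    618.32 -275.59] z [144.39 288.32] y [-458.32  -87.59]
top handle 153 rect [ 614.9 -275.7] [130.    7.2] 88.8 med [ 614.6  -275.23  331.01] line [   0.02    1.    614.79 -275.28] z [326.08 334.89] y [-335.69 -213.06]
top dh 4
[... 833 characters left out ...]
.41] line [   0.39   -0.92  484.71 -309.91] z [77.09 89.7 ] y [-450.56 -110.86]
side cover 6627 rect [ 617.5 -274.3] [380.1  14.7] 89.0 med [ 617.75 -297.79  218.3 ] line [   0.02    1.    617.77 -289.76] z [139.66 285.72] y [-458.38  -94.23]
side handle 296 rect [ 612.8 -274.9] [126.8  12.5] 87.5 med [ 612.21 -279.07  329.73] line [   0.02    1.    612.15 -276.75] z [311.08 333.38] y [-335.2  -215.08]
side dh 702 rect [547.5 274.6] [348.6  64.6] 90.0 med [562.75 258.52 152.14] line [  0.06   1.   565.59 264.2 ] z [136.85 163.68] y [106.83 437.81]
side dh2 475 rect [545.8 275.1] [347.4  53.3] 86.7 med [561.72 242.48  73.18] line [  0.06   1.   566.47 247.02] z [62.05 82.75] y [106.9  438.05]
```

```bash
cat >> h.py <<'E'
def plan(pos,rot,goal,yaw,step=40.,turn=7.,n=None):
    """rows from pose to goal with tool down, tool-x heading yaw(rad)"""
    M=R.from_quat(rot).as_matrix(); y0=np.arctan2(M[1,0],M[0,0]); d=np.array(goal)-pos
    dy=(yaw-y0+np.pi)%(2*np.pi)-np.pi
    n=n or int(np.ceil(max(np.linalg.norm(d)/step,abs(np.degrees(dy))/turn,1)))
    print(n,'rows; yaw0',round(y0,3),'dyaw',round(np.degrees(dy),1))
    for i in range(n):
        y=y0+dy*i/n
        T=np.array([[np.cos(y),np.sin(y),0],[np.sin(y),-np.cos(y),0],[0,0,-1]])
        s=T.T@(d/n)/10
        print(i,'x %.2f y %.2f z %.2f az %.2f'%(*s,-np.degrees(dy)/n))
E
python3 - <<'E'
from h import *
np.set_printoptions(precision=2,suppress=True)
for c in ['top','side']:
    w=np.load(c+'0.npy').reshape(-1,3)
    p=w[(w[:,0]>505)&(w[:,0]<547)&(w[:,1]>180)&(w[:,1]<370)&(w[:,2]>138)&(w[:,2]<165)]
    print(c,len(p),np.median(p,0),cv2.fitLine(p[:,:2].astype(np.float32),cv2.DIST_HUBER,0,.01,.01).ravel(),np.percentile(p,[3,97],0))
s=arm.read_state(); plan(s['position'],s['ee_rot'],[528,275,215],-np.pi/2-.06)
E
```

```text
top 162 [526.08 272.87 152.96] [  0.03   1.   526.05 276.19] [[519.52 215.36 147.31]
 [543.78 333.2  158.84]]
side 140 [523.78 268.48 152.98] [  0.05   1.   523.56 272.75] [[517.11 214.07 146.81]
 [545.04 332.46 156.43]]
13 rows; yaw0 -0.234 dyaw -80.0
0 x 3.46 y 1.81 z -0.05 az 6.16
1 x 3.64 y 1.43 z -0.05 az 6.16
2 x 3.77 y 1.03 z -0.05 az 6.16
3 x 3.86 y 0.62 z -0.05 az 6.16
4 x 3.90 y 0.20 z -0.05 az 6.16
5 x 3.90 y -0.22 z -0.05 az 6.16
6 x 3.85 y -0.63 z -0.05 az 6.16
7 x 3.76 y -1.04 z -0.05 az 6.16
8 x 3.63 y -1.44 z -0.05 az 6.16
9 x 3.45 y -1.82 z -0.05 az 6.16
10 x 3.24 y -2.18 z -0.05 az 6.16
11 x 2.99 y -2.52 z -0.05 az 6.16
12 x 2.70 y -2.82 z -0.05 az 6.16
```

Request:
{"op": "send_rows", "data": {"targets": [{"x":3.46,"y":1.81,"z":0,"az":6.16,"gripper":0.2},{"x":3.64,"y":1.43,"z":0,"az":6.16,"gripper":0.2},{"x":3.77,"y":1.03,"z":0,"az":6.16,"gripper":0.2},{"x":3.86,"y":0.62,"z":0,"az":6.16,"gripper":0.2},{"x":3.9,"y":0.2,"z":0,"az":6.16,"gripper":0.2}]}}

```text
$.targets[0]: bad value
```

Request:
{"op": "send_rows", "data": {"targets": [{"x":3.9,"y":-0.22,"z":-0.1,"az":6.16,"gripper":0.2},{"x":3.85,"y":-0.63,"z":-0.1,"az":6.16,"gripper":0.2},{"x":3.76,"y":-1.04,"z":-0.1,"az":6.16,"gripper":0.2},{"x":3.63,"y":-1.44,"z":-0.1,"az":6.16,"gripper":0.2},{"x":3.45,"y":-1.82,"z":-0.1,"az":6.16,"gripper":0.2}]}}

```text
$.targets[0]: bad value
```

Request:
{"op": "send_rows", "data": {"targets": [{"x":3.24,"y":-2.18,"z":-0.1,"az":6.16,"gripper":0.2},{"x":2.99,"y":-2.52,"z":-0.1,"az":6.16,"gripper":0.2},{"x":2.7,"y":-2.82,"z":-0.1,"az":6.16,"gripper":0.2},{"gripper":0.2},{"gripper":0.2}]}}

```text
$.targets[0]: bad value
```

```bash
python3 - <<'E'
from h import *
np.set_printoptions(precision=2,suppress=True)
s=arm.read_state(); print(s['position'],s['gripper_width'],s['contact_force'],s['joints'])
im,d,m=grab('wrist','w1'); w=cloud(d,m).reshape(-1,3)
p=w[(w[:,0]>490)&(w[:,0]<552)&(w[:,1]>180)&(w[:,1]<370)&(w[:,2]>140)&(w[:,2]<162)]
print(len(p)); 
if len(p): print(np.median(p,0),cv2.fitLine(p[:,:2].astype(np.float32),cv2.DIST_HUBER,0,.01,.01).ravel(),np.percentile(p,[3,97],0))
plan(s['position'],s['ee_rot'],[526,274,131],-np.pi/2-.06)
E
```

```text
[144.74 607.99 208.62] 85.67420509483422 [ 0.46 -0.06  0.53] [ 1.6   0.38  0.01  0.   -1.19 -0.26]
0
13 rows; yaw0 -0.234 dyaw -80.0
0 x 3.45 y 1.82 z 0.60 az 6.16
1 x 3.62 y 1.44 z 0.60 az 6.16
2 x 3.76 y 1.04 z 0.60 az 6.16
3 x 3.85 y 0.63 z 0.60 az 6.16
4 x 3.89 y 0.22 z 0.60 az 6.16
5 x 3.89 y -0.20 z 0.60 az 6.16
6 x 3.85 y -0.62 z 0.60 az 6.16
7 x 3.76 y -1.03 z 0.60 az 6.16
8 x 3.63 y -1.42 z 0.60 az 6.16
9 x 3.46 y -1.81 z 0.60 az 6.16
10 x 3.24 y -2.17 z 0.60 az 6.16
11 x 2.99 y -2.50 z 0.60 az 6.16
12 x 2.71 y -2.81 z 0.60 az 6.16
```

View pics/w1.png

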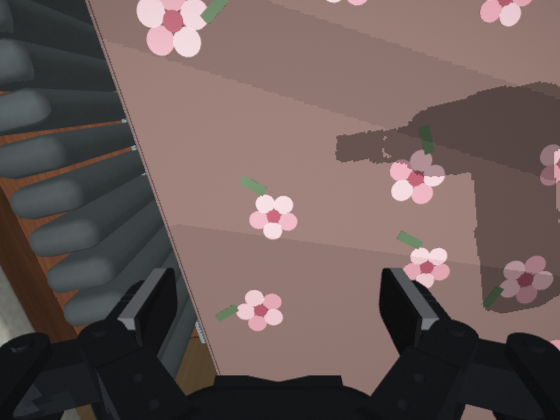

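The moves were refused, probably because every key has to be given. The wrist view shows only bare table between the fingers.

Request:
{"op": "send_rows", "data": {"targets": [{"x":3.46,"y":1.81,"z":0,"ax":0,"ay":0,"az":6.16,"gripper":0.2},{"x":3.64,"y":1.43,"z":0,"ax":0,"ay":0,"az":6.16,"gripper":0.2},{"x":3.77,"y":1.03,"z":0,"ax":0,"ay":0,"az":6.16,"gripper":0.2},{"x":3.86,"y":0.62,"z":0,"ax":0,"ay":0,"az":6.16,"gripper":0.2},{"x":3.9,"y":0.2,"z":0,"ax":0,"ay":0,"az":6.16,"gripper":0.2}]}}

```text
clock: 1.57
position: [293.2, 478.5, 208.8]
ee_rot: [0.926, -0.378, 0.0, -0.0]
contact_force: [0.3, 1.6, 0.0]
gripper_width: 33.9
grasp_force: 0.0
```

Request:
{"op": "send_rows", "data": {"targets": [{"x":3.9,"y":-0.22,"z":-0.1,"ax":0,"ay":0,"az":6.16,"gripper":0.2},{"x":3.85,"y":-0.63,"z":-0.1,"ax":0,"ay":0,"az":6.16,"gripper":0.2},{"x":3.76,"y":-1.04,"z":-0.1,"ax":0,"ay":0,"az":6.16,"gripper":0.2},{"x":3.63,"y":-1.44,"z":-0.1,"ax":0,"ay":0,"az":6.16,"gripper":0.2},{"x":3.45,"y":-1.82,"z":-0.1,"ax":0,"ay":0,"az":6.16,"gripper":0.2}]}}

```text
clock: 1.98
position: [440.7, 350.3, 214.0]
ee_rot: [0.792, -0.611, 0.0, -0.0]
contact_force: [0.1, 0.9, 0.1]
gripper_width: 34.1
grasp_force: 0.0
```

Request:
{"op": "send_rows", "data": {"targets": [{"x":3.24,"y":-2.18,"z":-0.1,"ax":0,"ay":0,"az":6.16,"gripper":0.2},{"x":2.99,"y":-2.52,"z":-0.1,"ax":0,"ay":0,"az":6.16,"gripper":0.2},{"x":2.7,"y":-2.82,"z":-0.1,"ax":0,"ay":0,"az":6.16,"gripper":0.2},{"x":0,"y":0,"z":0,"ax":0,"ay":0,"az":0,"gripper":0.2},{"x":0,"y":0,"z":0,"ax":0,"ay":0,"az":0,"gripper":0.2}]}}

```text
clock: 2.4
position: [529.1, 273.1, 216.2]
ee_rot: [-0.684, 0.729, 0.0, -0.0]
contact_force: [-1.3, 1.1, 0.1]
gripper_width: 34.1
grasp_force: 0.0
```

```bash
python3 - <<'E'
from h import *
np.set_printoptions(precision=2,suppress=True)
s=arm.read_state(); print(s['position'],s['gripper_width'],s['contact_force'],s['joints'])
im,d,m=grab('wrist','w2'); w=cloud(d,m).reshape(-1,3)
p=w[(w[:,0]>490)&(w[:,0]<548)&(w[:,1]>180)&(w[:,1]<370)&(w[:,2]>140)&(w[:,2]<162)]
print(len(p)); 
if len(p): print(np.median(p,0),cv2.fitLine(p[:,:2].astype(np.float32),cv2.DIST_HUBER,0,.01,.01).ravel(),np.percentile(p,[3,97],0))
plan(s['position'],s['ee_rot'],[526,274,131],-np.pi/2-.06)
E
```

```text
[529.08 273.07 216.24] 34.13712386741929 [-1.3   1.14  0.08] [ 0.75  0.33 -0.06 -0.   -1.19 -0.81]
3135
[524.57 265.93 153.59] [  0.05   1.   524.52 272.56] [[517.15 218.6  150.47]
 [545.18 334.63 155.4 ]]
3 rows; yaw0 -1.635 dyaw 0.2
0 x -0.02 y 0.10 z 2.84 az -0.08
1 x -0.02 y 0.10 z 2.84 az -0.08
2 x -0.02 y 0.10 z 2.84 az -0.08
```

Request:
{"op": "send_rows", "data": {"targets": [{"x":0,"y":0.2,"z":2.9,"ax":0,"ay":0,"az":0,"gripper":0.2},{"x":0,"y":0.2,"z":2.8,"ax":0,"ay":0,"az":0,"gripper":0.2},{"x":0,"y":0,"z":2.8,"ax":0,"ay":0,"az":0,"gripper":0.2},{"x":0,"y":0,"z":0,"ax":0,"ay":0,"az":0,"gripper":1},{"x":0,"y":0,"z":0,"ax":0,"ay":0,"az":0,"gripper":1}]}}

```text
clock: 2.87
position: [522.6, 275.5, 131.0]
ee_rot: [-0.686, 0.727, -0.0, -0.001]
contact_force: [0.1, 0.5, 0.0]
gripper_width: 10.9
grasp_force: 0.0
```

Request:
{"op": "send_rows", "data": {"targets": [{"x":0,"y":0,"z":0,"ax":0,"ay":0,"az":0,"gripper":1},{"x":0,"y":0,"z":0,"ax":0,"ay":0,"az":0,"gripper":1},{"x":0,"y":0,"z":0,"ax":0,"ay":0,"az":0,"gripper":1}]}}

```text
clock: 3.12
position: [524.6, 276.0, 133.7]
ee_rot: [-0.686, 0.728, -0.0, 0.002]
contact_force: [0.5, -0.5, 1.1]
gripper_width: 0.1
grasp_force: 0.0
```

```bash
python3 - <<'E'
from h import *
np.set_printoptions(precision=2,suppress=True)
s=arm.read_state(); print(s['position'],s['gripper_width'],s['contact_force'],s['joints'])
im,d,m=grab('wrist'); a,d2,m2=grab('top')
cv2.imwrite('pics/w3.png',np.hstack([im[::1,:,::-1],cv2.resize(a[140:245,160:300,::-1],(560,420),interpolation=2)])[:, :]) 
im=cv2.imread('pics/w3.png'); cv2.imwrite('pics/w3.png',cv2.resize(im,(800,300)))
w=cloud(d2,m2).reshape(-1,3)
p=w[(w[:,0]>300)&(w[:,0]<547)&(w[:,1]>180)&(w[:,1]<370)&(w[:,2]>138)&(w[:,2]<165)]
print(len(p),np.median(p,0),np.percentile(p,[3,97],0))
E
```

```text
[524.63 276.02 133.7 ] 0.13129936195367647 [ 0.5  -0.54  1.15] [ 0.76  0.39 -0.18  0.   -0.99 -0.82]
60 [525.12 224.36 152.55] [[519.37 212.56 146.88]
 [546.87 251.68 158.66]]
```

View pics/w3.png

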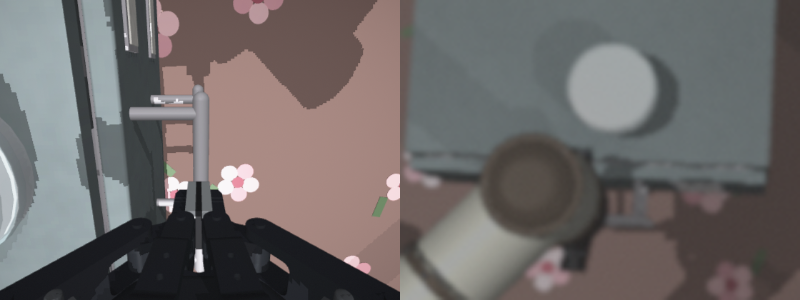

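```bash
python3 - <<'E'
from h import *
im,d,m=grab('wrist'); cv2.imwrite('pics/w4.png',cv2.resize(im[220:420,180:380,::-1],(600,600),interpolation=2))
w=cloud(d,m)
np.set_printoptions(precision=0,suppress=True,linewidth=200)
for v in range(200,400,12): print(v,w[v,278],w[v,283])
print(m['fx'],np.array(m['cam_to_world']))
E
```

```text
200 [522. 243. 155.] [520. 244. 154.]
212 [522. 248. 155.] [520. 249. 155.]
224 [523. 254. 155.] [521. 254. 154.]
236 [523. 260. 154.] [521. 260. 155.]
248 [523. 265. 155.] [521. 265. 155.]
260 [523. 266. 166.] [521. 266. 165.]
272 [523. 266. 177.] [522. 266. 176.]
284 [524. 266. 185.] [522. 266. 185.]
296 [524. 266. 193.] [522. 267. 192.]
308 [524. 270. 194.] [522. 270. 194.]
320 [524. 277. 191.] [522. 270. 201.]
332 [524. 281. 192.] [522. 275. 201.]
344 [525. 286. 193.] [523. 279. 202.]
356 [527. 324. 154.] [523. 284. 202.]
368 [528. 331. 154.] [525. 331. 155.]
380 [528. 339. 154.] [522. 266. 230.]
392 [523. 266. 234.] [522. 265. 235.]
348.003243055921 [[ -1.   0.   0. 519.]
 [  0.   1.   0. 202.]
 [ -0.   0.  -1. 298.]
 [  0.   0.   0.   1.]]
```

View pics/w4.png

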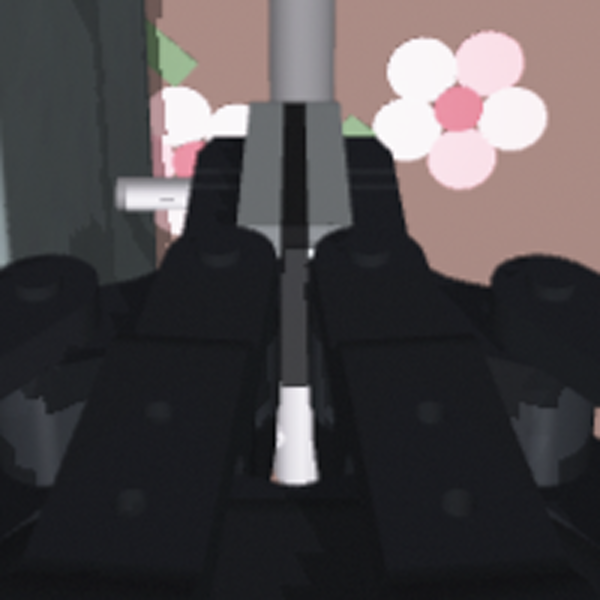

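The crop shows the shut fingertips resting on top of the bar, at about row 100 of the crop and z ≈ 155. So the real tips are about 20 mm above the reported TCP height. I'll lift, open, go about 20 mm deeper and try the grasp again.

Request:
{"op": "send_rows", "data": {"targets": [{"x":0,"y":0,"z":-2,"ax":0,"ay":0,"az":0,"gripper":0.2},{"x":0,"y":0,"z":0,"ax":0,"ay":0,"az":0,"gripper":0.2},{"x":0,"y":0,"z":0,"ax":0,"ay":0,"az":0,"gripper":0.2},{"x":0,"y":0,"z":2,"ax":0,"ay":0,"az":0,"gripper":0.2},{"x":0,"y":0,"z":2,"ax":0,"ay":0,"az":0,"gripper":0.2}]}}

```text
clock: 3.68
position: [524.3, 275.5, 112.1]
ee_rot: [-0.685, 0.728, 0.0, 0.002]
contact_force: [-0.7, -0.5, -0.5]
gripper_width: 34.2
grasp_force: 0.0
```

Request:
{"op": "send_rows", "data": {"targets": [{"x":0,"y":0,"z":0,"ax":0,"ay":0,"az":0,"gripper":1},{"x":0,"y":0,"z":0,"ax":0,"ay":0,"az":0,"gripper":1},{"x":0,"y":0,"z":0,"ax":0,"ay":0,"az":0,"gripper":1},{"x":0,"y":0,"z":0,"ax":0,"ay":0,"az":0,"gripper":1},{"x":0,"y":0,"z":0,"ax":0,"ay":0,"az":0,"gripper":1}]}}

```text
clock: 4.1
position: [523.3, 274.4, 110.8]
ee_rot: [-0.685, 0.728, 0.0, -0.001]
contact_force: [1.8, -1.5, -8.9]
gripper_width: 7.8
grasp_force: 58.3
```

Request:
{"op": "send_rows", "data": {"targets": [{"x":0,"y":1.5,"z":0,"ax":0,"ay":0,"az":0,"gripper":1},{"x":0,"y":2,"z":0,"ax":0,"ay":0,"az":0,"gripper":1},{"x":0,"y":2.5,"z":0,"ax":0,"ay":0,"az":0,"gripper":1},{"x":0,"y":2.5,"z":0,"ax":0,"ay":0,"az":0,"gripper":1},{"x":0,"y":2.5,"z":0,"ax":0,"ay":0,"az":0,"gripper":1}]}}

```text
clock: 4.52
position: [412.7, 280.9, 110.8]
ee_rot: [-0.685, 0.729, 0.0, -0.001]
contact_force: [1.9, 0.4, -11.7]
gripper_width: 7.8
grasp_force: 58.8
```

Request:
{"op": "send_rows", "data": {"targets": [{"x":0,"y":2.5,"z":0,"ax":0,"ay":0,"az":0,"gripper":1},{"x":0,"y":2,"z":0,"ax":0,"ay":0,"az":0,"gripper":1},{"x":0,"y":0,"z":0,"ax":0,"ay":0,"az":0,"gripper":1},{"x":0,"y":0,"z":0,"ax":0,"ay":0,"az":0,"gripper":0.2},{"x":0,"y":0,"z":0,"ax":0,"ay":0,"az":0,"gripper":0.2}]}}

```text
clock: 4.93
position: [370.4, 286.0, 113.5]
ee_rot: [-0.686, 0.728, -0.0, 0.002]
contact_force: [-0.2, 0.6, 0.0]
gripper_width: 31.1
grasp_force: 0.0
```

Request:
{"op": "send_rows", "data": {"targets": [{"x":0,"y":0,"z":-4,"ax":0,"ay":0,"az":0,"gripper":0.2},{"x":0,"y":0,"z":-4,"ax":0,"ay":0,"az":0,"gripper":0.2},{"x":0,"y":0,"z":-4,"ax":0,"ay":0,"az":0,"gripper":0.2},{"x":0,"y":0,"z":0,"ax":0,"ay":0,"az":0,"gripper":0.2}]}}

```text
clock: 5.27
position: [374.4, 288.6, 242.3]
ee_rot: [-0.686, 0.728, 0.0, 0.011]
contact_force: [0.8, 1.2, 0.6]
gripper_width: 34.0
grasp_force: 0.0
```

```bash
python3 - <<'E'
from h import *
np.set_printoptions(precision=1,suppress=True)
s=arm.read_state(); print(s['position'],s['gripper_width'],s['contact_force'],s['joints'])
ims=[]
for c in ['wrist','top','side']:
    im,d,m=grab(c); w=cloud(d,m); np.save(c+'1.npy',w); ims.append(im[:,:,::-1])
    for t in ['tray','slide_box','drawer_handle']:
        for x in arm.boxes_of(c,t)[:2]:
            l,t_,ww,h=x['rect']; print(c,t,[round(k) for k in x['rect']],round(x['score'],2),w[min(int(t_+h/2),419),min(int(l+ww/2),559)])
cv2.imwrite('pics/w5.png',np.hstack([cv2.resize(ims[0],(400,300)),cv2.resize(ims[1][140:290,120:320],(400,300))]))
E
```

```text
[374.4 288.6 242.3] 33.993451770212346 [0.8 1.2 0.6] [ 1.   0.1 -0.3  0.  -1.2 -1.1]
wrist tray [100, 183, 108, 136] 0.64 [499.  347.  105.2]
wrist slide_box [60, 8, 136, 143] 0.86 [481.2 195.7 133.7]
wrist drawer_handle [0, 1, 297, 378] 0.8 [486.2 283.8 122.1]
top tray [179, 211, 52, 31] 0.98 [494.3 339.5 151.9]
top slide_box [237, 214, 33, 32] 0.71 [480.5 192.7 136. ]
top drawer_handle [160, 195, 128, 75] 0.64 [477.4 289.  100.9]
top drawer_handle [218, 157, 34, 31] 0.32 [644.3 239.2 229.2]
side tray [188, 165, 49, 37] 0.57 [502.6 357.9 106.5]
side slide_box [225, 186, 45, 36] 0.71 [485.4 188.1 136.5]
side drawer_handle [170, 144, 121, 104] 0.88 [501.4 277.4  99.9]
```

View pics/w5.png

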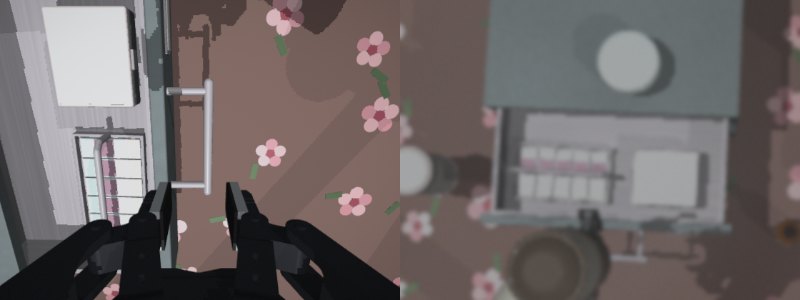

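The drawer is open by about 150 mm. The tray is in its left half (wrist panel (110,180), top panel (565,173)) and the slide box is in its right half.

```bash
python3 - <<'E'
from h import *
np.set_printoptions(precision=2,suppress=True)
for c in ['wrist','top','side']:
    w=np.load(c+'1.npy').reshape(-1,3)
    p=w[(w[:,0]>450)&(w[:,0]<530)&(w[:,1]>262)&(w[:,1]<423)&(w[:,2]>138)&(w[:,2]<160)]
    print(c,len(p),np.median(p,0),cv2.fitLine(p[:,:2].astype(np.float32),cv2.DIST_HUBER,0,.01,.01).ravel(),np.percentile(p,[3,97],0).ravel())
    p=w[(w[:,0]>430)&(w[:,0]<560)&(w[:,1]>262)&(w[:,1]<435)&(w[:,2]>106)&(w[:,2]<118)]
    print('  plate',len(p),cv2.minAreaRect(p[:,:2].astype(np.float32)),np.percentile(p,[3,97],0).ravel())
s=arm.read_state(); plan(s['position'],s['ee_rot'],[488,348,200],-np.pi/2-.055)
E
```

```text
wrist 1169 [491.17 326.24 148.64] [  0.08   1.   490.83 328.  ] [485.76 285.15 140.92 497.41 376.95 150.41]
  plate 4069 ((494.5867004394531, 350.9515380859375), (138.74655151367188, 89.05331420898438), 84.89881896972656) [447.91 283.38 106.03 539.35 408.62 112.49]
top 124 [496.24 350.62 147.54] [  0.08   1.   496.29 350.86] [487.98 283.27 140.76 504.82 417.65 154.14]
  plate 515 ((497.3781433105469, 353.4566650390625), (117.90080261230469, 162.7532501220703), 1.434216022491455) [452.86 281.42 106.13 540.98 428.63 114.36]
side 87 [493.78 337.88 148.39] [  0.09   1.   493.33 338.27] [487.35 283.7  141.76 500.19 400.43 152.65]
  plate 366 ((506.7284240722656, 354.63348388671875), (155.9102325439453, 91.8310546875), 84.98458099365234) [463.85 280.56 106.08 542.04 428.53 114.06]
4 rows; yaw0 -1.631 dyaw 0.3
0 x -1.77 y -2.87 z 0.78 az -0.08
1 x -1.77 y -2.87 z 0.78 az -0.08
2 x -1.76 y -2.88 z 0.78 az -0.08
3 x -1.76 y -2.88 z 0.78 az -0.08
```

Request:
{"op": "send_rows", "data": {"targets": [{"x":-1.74,"y":-2.89,"z":1,"ax":0,"ay":0,"az":0.4,"gripper":0.1},{"x":-1.74,"y":-2.89,"z":1,"ax":0,"ay":0,"az":0.4,"gripper":0.1},{"x":-1.74,"y":-2.89,"z":1,"ax":0,"ay":0,"az":0.5,"gripper":0.1},{"x":-1.74,"y":-2.89,"z":1,"ax":0,"ay":0,"az":0,"gripper":0.1},{"x":0,"y":0,"z":0,"ax":0,"ay":0,"az":0,"gripper":0.1}]}}

```text
clock: 6.28
position: [492.6, 346.9, 186.5]
ee_rot: [-0.676, 0.736, -0.001, -0.003]
contact_force: [1.1, 0.4, -0.4]
gripper_width: 38.5
grasp_force: 0.0
```

```bash
python3 - <<'E'
from h import *
np.set_printoptions(precision=2,suppress=True)
s=arm.read_state(); print(s['position'],s['ee_rot'],s['gripper_width'])
im,d,m=grab('wrist'); w=cloud(d,m).reshape(-1,3)
p=w[(w[:,0]>450)&(w[:,0]<530)&(w[:,1]>262)&(w[:,1]<335)&(w[:,2]>138)&(w[:,2]<155)]
L=cv2.fitLine(p[:,:2].astype(np.float32),cv2.DIST_HUBER,0,.01,.01).ravel()
print(len(p),L,np.percentile(p,[3,50,97],0).ravel()); print('x at 351',L[2]+L[0]/L[1]*(351-L[3]))
plan(s['position'],s['ee_rot'],[L[2]+L[0]/L[1]*(351-L[3]),351,108],-np.pi/2-.083,n=4)
E
```

```text
[492.6  346.89 186.5 ] [-0.68  0.74 -0.   -0.  ] 38.508542605775396
1151 [  0.09   1.   490.64 307.92] [486.18 284.45 140.3  490.61 307.86 148.59 495.45 333.09 150.4 ]
x at 351 494.40543
4 rows; yaw0 -1.656 dyaw 0.1
0 x -0.11 y -0.04 z 1.96 az -0.03
1 x -0.11 y -0.04 z 1.96 az -0.03
2 x -0.11 y -0.04 z 1.96 az -0.03
3 x -0.11 y -0.04 z 1.96 az -0.03
```

Request:
{"op": "send_rows", "data": {"targets": [{"x":-0.35,"y":-0.1,"z":2.7,"ax":0,"ay":0,"az":0,"gripper":0.1},{"x":-0.35,"y":-0.1,"z":2.6,"ax":0,"ay":0,"az":0,"gripper":0.1},{"x":0,"y":0,"z":2.6,"ax":0,"ay":0,"az":0,"gripper":0.1},{"x":0,"y":0,"z":0,"ax":0,"ay":0,"az":0,"gripper":0.1},{"x":0,"y":0,"z":0,"ax":0,"ay":0,"az":0,"gripper":1}]}}

```text
clock: 6.75
position: [491.1, 351.6, 112.4]
ee_rot: [-0.677, 0.736, -0.0, -0.001]
contact_force: [-0.2, -0.8, 0.3]
gripper_width: 27.8
grasp_force: 0.0
```

Request:
{"op": "send_rows", "data": {"targets": [{"x":0,"y":0,"z":0,"ax":0,"ay":0,"az":0,"gripper":1},{"x":0,"y":0,"z":0,"ax":0,"ay":0,"az":0,"gripper":1},{"x":0,"y":0,"z":0,"ax":0,"ay":0,"az":0,"gripper":1},{"x":0,"y":0,"z":0,"ax":0,"ay":0,"az":0,"gripper":1},{"x":0,"y":0,"z":0,"ax":0,"ay":0,"az":0,"gripper":1}]}}

```text
clock: 7.17
position: [493.0, 353.3, 115.4]
ee_rot: [-0.677, 0.736, -0.0, 0.002]
contact_force: [-1.5, -0.8, 6.4]
gripper_width: 5.3
grasp_force: 59.2
```

Request:
{"op": "send_rows", "data": {"targets": [{"x":0,"y":0,"z":0,"ax":0,"ay":0,"az":0,"gripper":0.2},{"x":0,"y":0,"z":0,"ax":0,"ay":0,"az":0,"gripper":0.2},{"x":0,"y":0,"z":0.5,"ax":0,"ay":0,"az":0,"gripper":0.2},{"x":0,"y":0,"z":0,"ax":0,"ay":0,"az":0,"gripper":0.2},{"x":0,"y":0,"z":0,"ax":0,"ay":0,"az":0,"gripper":0.2}]}}

```text
clock: 7.58
position: [491.6, 351.9, 106.8]
ee_rot: [-0.677, 0.736, -0.0, -0.001]
contact_force: [0.1, 0.5, 0.3]
gripper_width: 34.1
grasp_force: 0.0
```

Request:
{"op": "send_rows", "data": {"targets": [{"x":-0.2,"y":-0.25,"z":0,"ax":0,"ay":0,"az":0,"gripper":1},{"x":0,"y":0,"z":0,"ax":0,"ay":0,"az":0,"gripper":1},{"x":0,"y":0,"z":0,"ax":0,"ay":0,"az":0,"gripper":1},{"x":0,"y":0,"z":0,"ax":0,"ay":0,"az":0,"gripper":1},{"x":0,"y":0,"z":0,"ax":0,"ay":0,"az":0,"gripper":1}]}}

```text
clock: 8.0
position: [494.9, 354.4, 107.6]
ee_rot: [-0.677, 0.736, 0.0, 0.0]
contact_force: [1.6, 0.8, -0.5]
gripper_width: 5.8
grasp_force: 58.5
```

Request:
{"op": "send_rows", "data": {"targets": [{"x":0,"y":0,"z":-0.5,"ax":0,"ay":0,"az":0,"gripper":1},{"x":0,"y":0,"z":-0.5,"ax":0,"ay":0,"az":0,"gripper":1},{"x":0,"y":0,"z":-0.5,"ax":0,"ay":0,"az":0,"gripper":1},{"x":0,"y":0,"z":-0.5,"ax":0,"ay":0,"az":0,"gripper":1},{"x":0,"y":0,"z":0,"ax":0,"ay":0,"az":0,"gripper":1}]}}

```text
clock: 8.42
position: [495.2, 354.6, 129.1]
ee_rot: [-0.677, 0.736, -0.0, 0.001]
contact_force: [0.3, 0.6, -2.2]
gripper_width: 5.5
grasp_force: 58.6
```

```bash
python3 - <<'E'
from h import *
np.set_printoptions(precision=2,suppress=True)
s=arm.read_state(); print(s['position'],s['contact_force'],s['wrist_torque'])
im,d,m=grab('wrist','w6'); w=cloud(d,m)
p=w.reshape(-1,3)
p=p[(p[:,0]>450)&(p[:,0]<530)&(p[:,1]>262)&(p[:,1]<345)&(p[:,2]>150)&(p[:,2]<185)]
if len(p)>5:
    for a in range(280,345,10):
        q=p[(p[:,1]>a)&(p[:,1]<a+10)&(abs(p[:,0]-494)<10)]; print(a,len(q),np.percentile(q[:,2],95) if len(q) else 0, np.median(q[:,0]) if len(q) else 0)
E
```

```text
[495.16 354.6  129.06] [ 0.33  0.56 -2.21] [-0.02 -0.11  0.01]
280 443 167.5489265718679 489.41372010270993
290 647 171.4962570681755 490.02667031353053
300 606 171.53293292016434 490.91241260015715
310 561 171.71086554134286 491.6914812425103
320 508 171.55320630461986 492.46779397088267
330 477 171.61873106702842 493.47817708762045
340 808 183.9778446812183 499.1382732832954
```

View pics/w6.png

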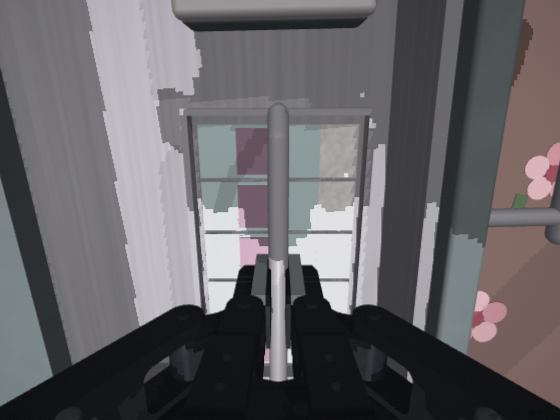

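The tray hangs level: the bar top is at z 171.6 along its whole length, with the bar between the pads at (280,270). Next I lift it and carry it to the warmer.

Request:
{"op": "send_rows", "data": {"targets": [{"x":0,"y":0,"z":-1.5,"ax":0,"ay":0,"az":0,"gripper":1},{"x":0,"y":0,"z":-2.5,"ax":0,"ay":0,"az":0,"gripper":1},{"x":0,"y":0,"z":-2.5,"ax":0,"ay":0,"az":0,"gripper":1},{"x":0,"y":0,"z":-2,"ax":0,"ay":0,"az":-1.7,"gripper":1},{"x":0,"y":0,"z":-1,"ax":0,"ay":0,"az":-2,"gripper":1}]}}

```text
clock: 8.88
position: [495.5, 354.8, 225.9]
ee_rot: [-0.701, 0.713, -0.0, 0.002]
contact_force: [0.6, 0.5, -2.6]
gripper_width: 5.7
grasp_force: 58.8
```

Request:
{"op": "send_rows", "data": {"targets": [{"x":1.5,"y":-0.26,"z":0,"ax":0,"ay":0,"az":0,"gripper":1},{"x":2.5,"y":-0.26,"z":0,"ax":0,"ay":0,"az":0,"gripper":1},{"x":3.5,"y":-0.26,"z":0,"ax":0,"ay":0,"az":0,"gripper":1},{"x":3.5,"y":-0.26,"z":0,"ax":0,"ay":0,"az":0,"gripper":1},{"x":3.5,"y":-0.26,"z":0,"ax":0,"ay":0,"az":0,"gripper":1}]}}

```text
clock: 9.3
position: [503.8, 206.7, 221.5]
ee_rot: [-0.7, 0.714, 0.0, -0.001]
contact_force: [1.5, -0.6, -3.7]
gripper_width: 5.7
grasp_force: 58.7
```

Request:
{"op": "send_rows", "data": {"targets": [{"x":3.5,"y":-0.26,"z":0,"ax":0,"ay":0,"az":0,"gripper":1},{"x":3.5,"y":-0.26,"z":0,"ax":0,"ay":0,"az":0,"gripper":1},{"x":3.5,"y":-0.26,"z":0,"ax":0,"ay":0,"az":0,"gripper":1},{"x":3.5,"y":-0.26,"z":0,"ax":0,"ay":0,"az":0,"gripper":1},{"x":3.5,"y":-0.26,"z":0,"ax":0,"ay":0,"az":0,"gripper":1}]}}

```text
clock: 9.72
position: [513.3, 31.4, 221.9]
ee_rot: [-0.7, 0.714, 0.001, -0.001]
contact_force: [0.4, 1.0, -3.6]
gripper_width: 6.0
grasp_force: 58.7
```

Request:
{"op": "send_rows", "data": {"targets": [{"x":3.5,"y":-0.26,"z":0,"ax":0,"ay":0,"az":0,"gripper":1},{"x":3.5,"y":-0.26,"z":0,"ax":0,"ay":0,"az":0,"gripper":1},{"x":3.5,"y":-0.26,"z":0,"ax":0,"ay":0,"az":0,"gripper":1},{"x":3.5,"y":-0.26,"z":0,"ax":0,"ay":0,"az":0,"gripper":1},{"x":3,"y":-0.26,"z":0,"ax":0,"ay":0,"az":0,"gripper":1}]}}

```text
clock: 10.13
position: [523.0, -139.0, 221.8]
ee_rot: [-0.7, 0.714, 0.001, -0.001]
contact_force: [1.3, 0.8, -3.3]
gripper_width: 5.7
grasp_force: 58.7
```

Request:
{"op": "send_rows", "data": {"targets": [{"x":2.4,"y":-0.26,"z":0,"ax":0,"ay":0,"az":0,"gripper":1},{"x":1.5,"y":-0.26,"z":0,"ax":0,"ay":0,"az":0,"gripper":1},{"x":0,"y":0,"z":0,"ax":0,"ay":0,"az":0,"gripper":1},{"x":0,"y":0,"z":0,"ax":0,"ay":0,"az":0,"gripper":1}]}}

```text
clock: 10.47
position: [527.7, -176.5, 221.4]
ee_rot: [-0.699, 0.715, 0.001, -0.001]
contact_force: [0.1, 0.3, -3.7]
gripper_width: 5.7
grasp_force: 58.7
```

```bash
python3 - <<'E'
from h import *
np.set_printoptions(precision=2,suppress=True)
s=arm.read_state(); print(s['position'],s['contact_force'],s['gripper_width'],s['grasp_force'],s['joints'])
im,d,m=grab('wrist','w7'); p=cloud(d,m).reshape(-1,3)
P=s['position']
q=p[(abs(p[:,0]-P[0])<15)&(p[:,1]<P[1]-15)&(p[:,1]>P[1]-75)&(abs(p[:,2]-P[2]-40)<12)]
print('bar',len(q),cv2.fitLine(q.astype(np.float32),cv2.DIST_HUBER,0,.01,.01).ravel(),np.percentile(q,[3,97],0).ravel())
q=p[(p[:,0]>400)&(p[:,0]<600)&(p[:,1]<-150)&(p[:,1]>-480)&(p[:,2]<93)&(p[:,2]>77)]
print('othertray bar',len(q),np.percentile(q,[3,50,97],0))
a,dt,mt=grab('top'); p=cloud(dt,mt).reshape(-1,3)
q=p[(p[:,0]>430)&(p[:,0]<600)&(p[:,1]<-260)&(p[:,1]>-450)&(p[:,2]<62)&(p[:,2]>49)]
print('othertray',len(q),cv2.minAreaRect(q[:,:2].astype(np.float32)),np.percentile(q,[3,97],0))
plan(P,s['ee_rot'],[529,-185,120],-1.59)
E
```

```text
[ 527.72 -176.49  221.45] [ 0.14  0.32 -3.71] 5.72060783642683 58.67586851119995 [-0.03  0.26 -0.14 -0.   -1.17  0.01]
bar 3223 [   0.02    1.      0.06  527.03 -219.12  262.29] [ 523.07 -246.47  254.25  530.72 -193.53  264.17]
othertray bar 1564 [[ 439.87 -319.99   78.06]
 [ 443.16 -289.1    87.53]
 [ 537.55 -161.64   92.77]]
othertray 123 ((502.1081848144531, -360.81622314453125), (128.5550537109375, 198.58082580566406), 18.117067337036133) [[ 490.09 -444.62   49.06]
 [ 581.01 -295.61   57.28]]
3 rows; yaw0 -1.592 dyaw 0.1
0 x 0.28 y -0.05 z 3.38 az -0.05
1 x 0.28 y -0.05 z 3.38 az -0.05
2 x 0.28 y -0.05 z 3.38 az -0.05
```

View pics/w7.png

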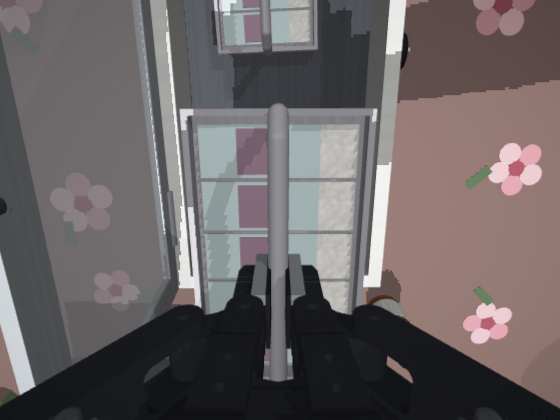

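Tray level above the free half: our tray (280,200), the other tray at (265,20).

Request:
{"op": "send_rows", "data": {"targets": [{"x":0.3,"y":0,"z":2,"ax":0,"ay":0,"az":0,"gripper":1},{"x":0.3,"y":0,"z":3,"ax":0,"ay":0,"az":0,"gripper":1},{"x":0.2,"y":0,"z":3,"ax":0,"ay":0,"az":0,"gripper":1},{"x":0,"y":0,"z":2.5,"ax":0,"ay":0,"az":0,"gripper":1},{"x":0,"y":0,"z":2,"ax":0,"ay":0,"az":0,"gripper":1}]}}

```text
clock: 10.98
position: [527.5, -182.4, 95.5]
ee_rot: [-0.701, 0.713, 0.001, -0.001]
contact_force: [-0.4, 0.2, -3.1]
gripper_width: 5.1
grasp_force: 58.6
```

Request:
{"op": "send_rows", "data": {"targets": [{"x":0,"y":0,"z":1.5,"ax":0,"ay":0,"az":0,"gripper":1},{"x":0,"y":0,"z":1,"ax":0,"ay":0,"az":0,"gripper":1},{"x":0,"y":0,"z":0.8,"ax":0,"ay":0,"az":0,"gripper":1},{"x":0,"y":0,"z":0.4,"ax":0,"ay":0,"az":0,"gripper":1},{"x":0,"y":0,"z":0,"ax":0,"ay":0,"az":0,"gripper":1}]}}

```text
clock: 11.4
position: [528.7, -183.2, 60.3]
ee_rot: [-0.701, 0.713, 0.0, -0.0]
contact_force: [0.1, -0.5, -2.4]
gripper_width: 5.7
grasp_force: 58.6
```

Request:
{"op": "send_rows", "data": {"targets": [{"x":0,"y":0,"z":0.4,"ax":0,"ay":0,"az":0,"gripper":1},{"x":0,"y":0,"z":0.3,"ax":0,"ay":0,"az":0,"gripper":1},{"x":0,"y":0,"z":0.2,"ax":0,"ay":0,"az":0,"gripper":1},{"x":0,"y":0,"z":0.1,"ax":0,"ay":0,"az":0,"gripper":1},{"x":0,"y":0,"z":0,"ax":0,"ay":0,"az":0,"gripper":1}]}}

```text
clock: 11.82
position: [528.7, -183.7, 50.6]
ee_rot: [-0.7, 0.714, -0.0, 0.0]
contact_force: [-0.4, 0.1, -3.2]
gripper_width: 6.1
grasp_force: 58.6
```

Request:
{"op": "send_rows", "data": {"targets": [{"x":0,"y":0,"z":0.1,"ax":0,"ay":0,"az":0,"gripper":1},{"x":0,"y":0,"z":0.1,"ax":0,"ay":0,"az":0,"gripper":1},{"x":0,"y":0,"z":0,"ax":0,"ay":0,"az":0,"gripper":1}]}}

```text
clock: 12.07
position: [528.7, -183.6, 48.5]
ee_rot: [-0.7, 0.714, 0.0, -0.0]
contact_force: [0.2, -0.4, -2.8]
gripper_width: 5.5
grasp_force: 58.6
```

Request:
{"op": "send_rows", "data": {"targets": [{"x":0,"y":0,"z":0.1,"ax":0,"ay":0,"az":0,"gripper":1},{"x":0,"y":0,"z":0.05,"ax":0,"ay":0,"az":0,"gripper":1},{"x":0,"y":0,"z":0,"ax":0,"ay":0,"az":0,"gripper":1}]}}

```text
clock: 12.32
position: [528.8, -183.7, 47.6]
ee_rot: [-0.701, 0.714, -0.0, -0.0]
contact_force: [-0.6, 0.4, 0.0]
gripper_width: 5.6
grasp_force: 59.2
```

Request:
{"op": "send_rows", "data": {"targets": [{"x":0,"y":0,"z":0.05,"ax":0,"ay":0,"az":0,"gripper":1},{"x":0,"y":0,"z":0,"ax":0,"ay":0,"az":0,"gripper":0.6},{"x":0,"y":0,"z":0,"ax":0,"ay":0,"az":0,"gripper":0.2},{"x":0,"y":0,"z":0,"ax":0,"ay":0,"az":0,"gripper":0.2},{"x":0,"y":0,"z":0,"ax":0,"ay":0,"az":0,"gripper":0.2}]}}

```text
clock: 12.73
position: [529.1, -183.7, 46.7]
ee_rot: [-0.7, 0.714, -0.0, 0.0]
contact_force: [0.1, 1.1, -0.7]
gripper_width: 34.1
grasp_force: 0.0
```

Request:
{"op": "send_rows", "data": {"targets": [{"x":0,"y":0,"z":-1,"ax":0,"ay":0,"az":0,"gripper":0.2},{"x":0,"y":0,"z":-3,"ax":0,"ay":0,"az":0,"gripper":0.2},{"x":0,"y":0,"z":-4,"ax":0,"ay":0,"az":0,"gripper":0.2},{"x":0,"y":0,"z":-4,"ax":0,"ay":0,"az":0,"gripper":0.2},{"x":0,"y":0,"z":-2,"ax":0,"ay":0,"az":0,"gripper":0.2}]}}

```text
clock: 13.15
position: [531.1, -184.4, 192.9]
ee_rot: [-0.701, 0.713, -0.004, 0.002]
contact_force: [0.4, 0.1, 1.0]
gripper_width: 34.4
grasp_force: 0.0
```

```bash
python3 - <<'E'
from h import *
np.set_printoptions(precision=2,suppress=True)
s=arm.read_state(); print(s['position'],s['contact_force'],s['gripper_width'])
for c in ['wrist','side','top']:
    im,d,m=grab(c); w=cloud(d,m); p=w.reshape(-1,3)
    q=p[(p[:,0]>490)&(p[:,0]<570)&(p[:,1]<-112)&(p[:,1]>-258)&(p[:,2]<94)&(p[:,2]>78)]
    if len(q)>5: print(c,'bar',len(q),cv2.fitLine(q.astype(np.float32),cv2.DIST_HUBER,0,.01,.01).ravel(),np.percentile(q,[3,97],0).ravel())
    q=p[(p[:,0]>350)&(p[:,0]<430)&(p[:,1]<370)&(p[:,1]>200)&(p[:,2]<160)&(p[:,2]>144)]
    if len(q)>5: print(c,'drawer handle',len(q),np.percentile(q,[3,50,97],0))
E
```

```text
[ 531.11 -184.37  192.95] [0.36 0.13 0.97] 34.426605489283546
wrist bar 1709 [   0.02    1.      0.01  529.14 -184.73   88.79] [ 524.97 -251.18   82.45  533.13 -117.58   90.5 ]
side bar 157 [   0.02    1.     -0.    528.4  -186.42   88.45] [ 524.98 -253.21   81.73  532.95 -118.77   91.93]
side drawer handle 312 [[361.4  211.89 144.79]
 [388.24 280.13 152.9 ]
 [414.58 354.95 159.01]]
top drawer handle 278 [[361.08 211.13 147.01]
 [374.24 269.7  152.5 ]
 [427.78 339.58 158.62]]
```

The tray lies flat at about (529,-185), with the bar top at z 90. Next is the cover handle.

Request:
{"op": "send_rows", "data": {"targets": [{"x":0,"y":0,"z":-4,"ax":0,"ay":0,"az":0,"gripper":0.1},{"x":0,"y":0,"z":-4,"ax":0,"ay":0,"az":0,"gripper":0.1},{"x":0,"y":0,"z":-4,"ax":0,"ay":0,"az":0,"gripper":0.1},{"x":0,"y":0,"z":-3,"ax":0,"ay":0,"az":0,"gripper":0.1},{"x":0,"y":0,"z":0,"ax":0,"ay":0,"az":0,"gripper":0.1}]}}

```text
clock: 13.72
position: [531.0, -184.6, 343.3]
ee_rot: [-0.701, 0.714, -0.005, 0.003]
contact_force: [1.6, 0.1, 0.1]
gripper_width: 38.6
grasp_force: 0.0
```

Request:
{"op": "send_rows", "data": {"targets": [{"x":3,"y":-2.5,"z":0,"ax":0,"ay":0,"az":0,"gripper":0.1},{"x":3,"y":-2.5,"z":0,"ax":0,"ay":0,"az":0,"gripper":0.1},{"x":3,"y":-2.5,"z":0,"ax":0,"ay":0,"az":0,"gripper":0.1},{"x":0,"y":0,"z":0,"ax":0,"ay":0,"az":0,"gripper":0.1},{"x":0,"y":0,"z":0,"ax":0,"ay":0,"az":0,"gripper":0.1}]}}

```text
clock: 14.13
position: [602.3, -276.0, 331.5]
ee_rot: [-0.7, 0.715, 0.003, -0.002]
contact_force: [0.2, -0.2, -0.7]
gripper_width: 38.6
grasp_force: 0.0
```

```bash
python3 - <<'E'
from h import *
np.set_printoptions(precision=2,suppress=True)
s=arm.read_state(); print(s['position'],s['ee_rot'],s['contact_force'],s['gripper_width'],s['joints'])
im,d,m=grab('wrist','w8'); p=cloud(d,m).reshape(-1,3)
q=p[(p[:,0]>585)&(p[:,0]<640)&(p[:,1]<-210)&(p[:,1]>-340)&(p[:,2]<337)&(p[:,2]>318)]
print('bar',len(q),cv2.fitLine(q.astype(np.float32),cv2.DIST_HUBER,0,.01,.01).ravel(),np.percentile(q,[3,50,97],0))
E
```

```text
[ 602.26 -276.04  331.47] [-0.7   0.71  0.   -0.  ] [ 0.23 -0.19 -0.73] 38.637303821900396 [-0.19  0.41  0.35 -0.   -1.51  0.17]
bar 4270 [   0.02    1.      0.    613.6  -281.06  331.35] [[ 609.07 -333.59  328.14]
 [ 613.7  -283.15  331.25]
 [ 618.74 -215.92  332.82]]
```

View pics/w8.png

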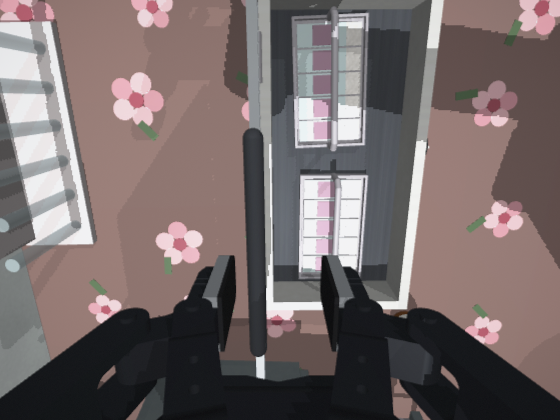

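The image shows both trays side by side at (330,85) and (333,225), and the dark cover handle running from (255,130) to (260,350), slightly behind the fingers' middle.

Request:
{"op": "send_rows", "data": {"targets": [{"x":0,"y":-1.15,"z":0,"ax":0,"ay":0,"az":0,"gripper":0.1},{"x":0,"y":0,"z":0,"ax":0,"ay":0,"az":0,"gripper":0.1},{"x":0,"y":0,"z":2.3,"ax":0,"ay":0,"az":0,"gripper":0.1},{"x":0,"y":0,"z":2,"ax":0,"ay":0,"az":0,"gripper":0.1},{"x":0,"y":0,"z":0,"ax":0,"ay":0,"az":0,"gripper":0.1}]}}

```text
clock: 14.6
position: [610.9, -273.1, 289.4]
ee_rot: [-0.701, 0.713, 0.004, -0.001]
contact_force: [-0.5, 0.7, -0.8]
gripper_width: 38.6
grasp_force: 0.0
```

Request:
{"op": "send_rows", "data": {"targets": [{"x":0,"y":0,"z":0,"ax":0,"ay":0,"az":0,"gripper":0.6},{"x":0,"y":0,"z":0,"ax":0,"ay":0,"az":0,"gripper":1},{"x":0,"y":0,"z":0,"ax":0,"ay":0,"az":0,"gripper":1},{"x":0,"y":0,"z":0,"ax":0,"ay":0,"az":0,"gripper":1},{"x":0,"y":0,"z":0,"ax":0,"ay":0,"az":0,"gripper":1}]}}

```text
clock: 15.02
position: [613.9, -275.2, 296.0]
ee_rot: [-0.701, 0.714, -0.002, 0.001]
contact_force: [-1.3, 1.8, 6.1]
gripper_width: 7.4
grasp_force: 59.0
```

```bash
python3 - <<'E'
import numpy as np
# arc deltas (tool y = -world x, tool z = -world z), hinge x 622.4
th=np.linspace(1.53,0.52,19)
f=lambda t:(-232*np.cos(t)-3*np.sin(t),232*np.sin(t)+3*np.cos(t))
a=np.array([f(t) for t in th]); d=-np.diff(a,axis=0)/10
for r in d: print('y %.2f z %.2f'%tuple(r))
print(a[0]+[622.4,95.5],a[-1]+[622.4,95.5])
E
```

```text
y 1.30 z 0.07
y 1.29 z 0.15
y 1.28 z 0.22
y 1.26 z 0.29
y 1.24 z 0.36
y 1.22 z 0.43
y 1.19 z 0.50
y 1.16 z 0.56
y 1.12 z 0.63
y 1.08 z 0.69
y 1.04 z 0.75
y 1.00 z 0.81
y 0.95 z 0.87
y 0.90 z 0.92
y 0.84 z 0.97
y 0.79 z 1.02
y 0.73 z 1.06
y 0.66 z 1.10
[609.94037356 327.42931834] [419.5753099  213.37964952]
```

Request:
{"op": "send_rows", "data": {"targets": [{"x":0,"y":1.3,"z":0.1,"ax":0,"ay":0,"az":0,"gripper":1},{"x":0,"y":1.3,"z":0.15,"ax":0,"ay":0,"az":0,"gripper":1},{"x":0,"y":1.28,"z":0.2,"ax":0,"ay":0,"az":0,"gripper":1},{"x":0,"y":1.26,"z":0.3,"ax":0,"ay":0,"az":0,"gripper":1},{"x":0,"y":1.24,"z":0.36,"ax":0,"ay":0,"az":0,"gripper":1}]}}

```text
clock: 15.43
position: [552.2, -274.4, 285.8]
ee_rot: [-0.701, 0.713, -0.005, 0.003]
contact_force: [2.5, 0.9, 5.5]
gripper_width: 7.2
grasp_force: 60.5
```

Request:
{"op": "send_rows", "data": {"targets": [{"x":0,"y":1.22,"z":0.43,"ax":0,"ay":0,"az":0,"gripper":1},{"x":0,"y":1.19,"z":0.5,"ax":0,"ay":0,"az":0,"gripper":1},{"x":0,"y":1.16,"z":0.56,"ax":0,"ay":0,"az":0,"gripper":1},{"x":0,"y":1.12,"z":0.63,"ax":0,"ay":0,"az":0,"gripper":1},{"x":0,"y":1.08,"z":0.7,"ax":0,"ay":0,"az":0,"gripper":1}]}}

```text
clock: 15.85
position: [493.9, -273.4, 257.2]
ee_rot: [-0.701, 0.714, -0.004, 0.002]
contact_force: [4.5, 1.6, 0.8]
gripper_width: 7.2
grasp_force: 62.0
```

Request:
{"op": "send_rows", "data": {"targets": [{"x":0,"y":1.04,"z":0.75,"ax":0,"ay":0,"az":0,"gripper":1},{"x":0,"y":1,"z":0.81,"ax":0,"ay":0,"az":0,"gripper":1},{"x":0,"y":0.95,"z":0.87,"ax":0,"ay":0,"az":0,"gripper":1},{"x":0,"y":0.9,"z":0.92,"ax":0,"ay":0,"az":0,"gripper":1}]}}

```text
clock: 16.18
position: [453.8, -272.8, 223.2]
ee_rot: [-0.701, 0.714, -0.002, 0.001]
contact_force: [1.4, 2.1, 4.0]
gripper_width: 7.4
grasp_force: 63.9
```

Request:
{"op": "send_rows", "data": {"targets": [{"x":0,"y":0.84,"z":0.97,"ax":0,"ay":0,"az":0,"gripper":1},{"x":0,"y":0.79,"z":1.02,"ax":0,"ay":0,"az":0,"gripper":1},{"x":0,"y":0.73,"z":1.06,"ax":0,"ay":0,"az":0,"gripper":1},{"x":0,"y":0.66,"z":1.1,"ax":0,"ay":0,"az":0,"gripper":1},{"x":0,"y":0,"z":0,"ax":0,"ay":0,"az":0,"gripper":1}]}}

```text
clock: 16.6
position: [420.4, -272.0, 178.5]
ee_rot: [-0.7, 0.714, 0.001, -0.001]
contact_force: [-2.8, -3.7, -3.4]
gripper_width: 7.1
grasp_force: 65.4
```

Request:
{"op": "send_rows", "data": {"targets": [{"x":0,"y":0,"z":0,"ax":0,"ay":0,"az":0,"gripper":0.5},{"x":0,"y":0,"z":0,"ax":0,"ay":0,"az":0,"gripper":0.5},{"x":0,"y":0,"z":0,"ax":0,"ay":0,"az":0,"gripper":0.5},{"x":0,"y":0,"z":-1,"ax":0,"ay":0,"az":0,"gripper":0.5},{"x":0,"y":0,"z":-3,"ax":0,"ay":0,"az":0,"gripper":0.5}]}}

```text
clock: 17.02
position: [421.0, -270.4, 216.5]
ee_rot: [-0.7, 0.714, 0.004, -0.002]
contact_force: [0.4, -0.4, -0.3]
gripper_width: 20.9
grasp_force: 0.0
```

Request:
{"op": "send_rows", "data": {"targets": [{"x":0,"y":0,"z":-3,"ax":0,"ay":0,"az":0,"gripper":0.5},{"x":0,"y":0,"z":-2,"ax":0,"ay":0,"az":0,"gripper":0.5},{"x":0,"y":0,"z":0,"ax":0,"ay":0,"az":0,"gripper":0.5}]}}

```text
clock: 17.27
position: [426.0, -272.9, 275.7]
ee_rot: [-0.701, 0.713, -0.006, 0.002]
contact_force: [0.8, -0.1, 1.1]
gripper_width: 21.5
grasp_force: 0.0
```

```bash
python3 - <<'E'
from h import *
np.set_printoptions(precision=1,suppress=True)
s=arm.read_state(); print(s['position'],s['gripper_width'],s['contact_force'],s['joints'])
for c in ['wrist','side','top']:
    im,d,m=grab(c); p=cloud(d,m).reshape(-1,3)
    q=p[(p[:,0]>385)&(p[:,0]<436)&(p[:,1]<-210)&(p[:,1]>-340)&(p[:,2]<225)&(p[:,2]>195)]
    if len(q)>5: print(c,'cover bar',len(q),np.percentile(q,[3,50,97],0).ravel())
    q=p[(p[:,0]>340)&(p[:,0]<388)&(p[:,1]<360)&(p[:,1]>200)&(p[:,2]<160)&(p[:,2]>144)]
    if len(q)>5: print(c,'drawer handle',len(q),np.percentile(q,[3,50,97],0).ravel(),cv2.fitLine(q[:,:2].astype(np.float32),cv2.DIST_HUBER,0,.01,.01).ravel())
plan(s['position'],s['ee_rot'],[374,286,225],-1.633)
E
```

```text
[ 426.  -272.9  275.7] 21.47816089995573 [ 0.8 -0.1  1.1] [-0.2  0.1 -0.2  0.  -1.3  0.2]
wrist cover bar 2812 [ 416.  -330.   209.4  421.3 -279.8  217.6  433.4 -214.8  219.3]
side cover bar 271 [ 415.4 -332.   211.8  419.5 -276.1  217.2  430.6 -215.1  220.4]
side drawer handle 154 [360.2 223.7 148.4 366.7 277.7 153.2 385.5 343.  156.7] [  0.    1.  366.4 282.5]
top drawer handle 171 [360.9 225.4 147.6 369.8 279.2 152.7 384.7 342.4 157.6] [  0.1   1.  369.2 283. ]
15 rows; yaw0 -1.589 dyaw -2.5
0 x -3.72 y 0.41 z 0.34 az 0.17
1 x -3.72 y 0.42 z 0.34 az 0.17
2 x -3.72 y 0.43 z 0.34 az 0.17
3 x -3.72 y 0.45 z 0.34 az 0.17
4 x -3.71 y 0.46 z 0.34 az 0.17
5 x -3.71 y 0.47 z 0.34 az 0.17
6 x -3.71 y 0.48 z 0.34 az 0.17
7 x -3.71 y 0.49 z 0.34 az 0.17
8 x -3.71 y 0.50 z 0.34 az 0.17
9 x -3.71 y 0.51 z 0.34 az 0.17
10 x -3.71 y 0.52 z 0.34 az 0.17
11 x -3.70 y 0.53 z 0.34 az 0.17
12 x -3.70 y 0.54 z 0.34 az 0.17
13 x -3.70 y 0.56 z 0.34 az 0.17
14 x -3.70 y 0.57 z 0.34 az 0.17
```

The cover bar top is at z ≈ 219, which puts the cover at about 0.52 rad. Now back to the drawer.

Request:
{"op": "send_rows", "data": {"targets": [{"x":-2.7,"y":0.52,"z":0,"ax":0,"ay":0,"az":0.17,"gripper":0.2},{"x":-3.7,"y":0.52,"z":0,"ax":0,"ay":0,"az":0.17,"gripper":0.2},{"x":-3.7,"y":0.52,"z":0.3,"ax":0,"ay":0,"az":0.17,"gripper":0.2},{"x":-3.7,"y":0.52,"z":0.3,"ax":0,"ay":0,"az":0.17,"gripper":0.2},{"x":-3.7,"y":0.52,"z":0.3,"ax":0,"ay":0,"az":0.17,"gripper":0.2}]}}

```text
clock: 17.83
position: [400.1, -94.7, 259.2]
ee_rot: [-0.695, 0.719, 0.001, -0.001]
contact_force: [1.1, 0.5, -0.0]
gripper_width: 33.9
grasp_force: 0.0
```

Request:
{"op": "send_rows", "data": {"targets": [{"x":-3.7,"y":0.52,"z":0.3,"ax":0,"ay":0,"az":0.17,"gripper":0.2},{"x":-3.7,"y":0.52,"z":0.3,"ax":0,"ay":0,"az":0.17,"gripper":0.2},{"x":-3.7,"y":0.52,"z":0.3,"ax":0,"ay":0,"az":0.17,"gripper":0.2},{"x":-3.7,"y":0.52,"z":0.3,"ax":0,"ay":0,"az":0.17,"gripper":0.2},{"x":-3.7,"y":0.52,"z":0.3,"ax":0,"ay":0,"az":0.17,"gripper":0.2}]}}

```text
clock: 18.25
position: [381.4, 91.3, 244.4]
ee_rot: [-0.69, 0.724, 0.0, -0.001]
contact_force: [1.9, -0.0, 0.1]
gripper_width: 34.1
grasp_force: 0.0
```

Request:
{"op": "send_rows", "data": {"targets": [{"x":-3.7,"y":0.52,"z":0.4,"ax":0,"ay":0,"az":0.17,"gripper":0.2},{"x":-3.7,"y":0.52,"z":0.4,"ax":0,"ay":0,"az":0.17,"gripper":0.2},{"x":-3.7,"y":0.52,"z":0.5,"ax":0,"ay":0,"az":0.17,"gripper":0.2},{"x":-3.7,"y":0.52,"z":0.5,"ax":0,"ay":0,"az":0.17,"gripper":0.2},{"x":-3.7,"y":0.52,"z":0.5,"ax":0,"ay":0,"az":0.17,"gripper":0.2}]}}

```text
clock: 18.67
position: [365.6, 277.3, 221.1]
ee_rot: [-0.685, 0.729, -0.0, -0.001]
contact_force: [1.1, -0.2, 1.1]
gripper_width: 34.0
grasp_force: 0.0
```

Request:
{"op": "send_rows", "data": {"targets": [{"x":-1,"y":0,"z":0,"ax":0,"ay":0,"az":0,"gripper":0.2},{"x":0,"y":0,"z":0,"ax":0,"ay":0,"az":0,"gripper":0.2},{"x":0,"y":0,"z":0,"ax":0,"ay":0,"az":0,"gripper":0.2}]}}

```text
clock: 18.92
position: [366.8, 285.7, 221.1]
ee_rot: [-0.685, 0.729, -0.0, -0.002]
contact_force: [-0.0, -0.2, 0.3]
gripper_width: 34.0
grasp_force: 0.0
```

```bash
python3 - <<'E'
from h import *
np.set_printoptions(precision=2,suppress=True)
s=arm.read_state(); print(s['position'],s['ee_rot'],s['gripper_width'],s['contact_force'])
im,d,m=grab('wrist'); p=cloud(d,m).reshape(-1,3)
q=p[(p[:,0]>340)&(p[:,0]<385)&(p[:,1]<360)&(p[:,1]>200)&(p[:,2]<160)&(p[:,2]>144)]
L=cv2.fitLine(q[:,:2].astype(np.float32),cv2.DIST_HUBER,0,.01,.01).ravel()
print(len(q),np.percentile(q,[3,50,97],0).ravel(),L,L[2]+L[0]/L[1]*(285-L[3]))
E
```

```text
[366.8  285.67 221.13] [-0.68  0.73 -0.   -0.  ] 34.011802964987425 [-0.02 -0.19  0.27]
2891 [359.8  227.85 150.5  366.86 276.5  153.59 382.33 344.19 155.43] [  0.05   1.   366.87 282.13] 367.0119
```

Request:
{"op": "send_rows", "data": {"targets": [{"x":0,"y":0,"z":4,"ax":0,"ay":0,"az":0,"gripper":0.2},{"x":0,"y":0,"z":4,"ax":0,"ay":0,"az":0,"gripper":0.2},{"x":0,"y":0,"z":3,"ax":0,"ay":0,"az":0,"gripper":0.2},{"x":0,"y":0,"z":0,"ax":0,"ay":0,"az":0,"gripper":0.2},{"x":0,"y":0,"z":0,"ax":0,"ay":0,"az":0,"gripper":0.2}]}}

```text
clock: 19.38
position: [367.5, 284.2, 112.1]
ee_rot: [-0.684, 0.729, -0.001, -0.001]
contact_force: [0.3, 0.3, 1.0]
gripper_width: 33.9
grasp_force: 0.0
```

Request:
{"op": "send_rows", "data": {"targets": [{"x":0,"y":0,"z":0,"ax":0,"ay":0,"az":0,"gripper":1},{"x":0,"y":0,"z":0,"ax":0,"ay":0,"az":0,"gripper":1},{"x":0,"y":0,"z":0,"ax":0,"ay":0,"az":0,"gripper":1},{"x":0,"y":0,"z":0,"ax":0,"ay":0,"az":0,"gripper":1},{"x":0,"y":0,"z":0,"ax":0,"ay":0,"az":0,"gripper":1}]}}

```text
clock: 19.8
position: [368.5, 286.9, 114.8]
ee_rot: [-0.685, 0.729, -0.0, 0.002]
contact_force: [-1.4, -2.4, 7.2]
gripper_width: 7.6
grasp_force: 58.9
```

Request:
{"op": "send_rows", "data": {"targets": [{"x":0,"y":-1.5,"z":0,"ax":0,"ay":0,"az":0,"gripper":1},{"x":0,"y":-2.2,"z":0,"ax":0,"ay":0,"az":0,"gripper":1},{"x":0,"y":-2.8,"z":0,"ax":0,"ay":0,"az":0,"gripper":1},{"x":0,"y":-2.8,"z":0,"ax":0,"ay":0,"az":0,"gripper":1},{"x":0,"y":-2.2,"z":0,"ax":0,"ay":0,"az":0,"gripper":1}]}}

```text
clock: 20.22
position: [484.9, 280.0, 114.8]
ee_rot: [-0.685, 0.729, -0.0, 0.003]
contact_force: [-3.0, 2.2, 5.9]
gripper_width: 7.5
grasp_force: 59.2
```

Request:
{"op": "send_rows", "data": {"targets": [{"x":0,"y":-1.5,"z":0,"ax":0,"ay":0,"az":0,"gripper":1},{"x":0,"y":-1.2,"z":0,"ax":0,"ay":0,"az":0,"gripper":1},{"x":0,"y":-0.8,"z":0,"ax":0,"ay":0,"az":0,"gripper":1},{"x":0,"y":-0.3,"z":0,"ax":0,"ay":0,"az":0,"gripper":1},{"x":0,"y":0,"z":0,"ax":0,"ay":0,"az":0,"gripper":1}]}}

```text
clock: 20.63
position: [522.8, 277.8, 114.9]
ee_rot: [-0.685, 0.729, -0.001, 0.003]
contact_force: [0.4, 1.8, 6.5]
gripper_width: 7.5
grasp_force: 59.2
```

Push a bit more until it meets the stop.

Request:
{"op": "send_rows", "data": {"targets": [{"x":0,"y":-0.2,"z":0,"ax":0,"ay":0,"az":0,"gripper":1},{"x":0,"y":-0.2,"z":0,"ax":0,"ay":0,"az":0,"gripper":1},{"x":0,"y":0,"z":0,"ax":0,"ay":0,"az":0,"gripper":1}]}}

```text
clock: 20.88
position: [525.6, 277.6, 114.8]
ee_rot: [-0.685, 0.729, -0.0, 0.003]
contact_force: [-0.0, 1.6, 5.9]
gripper_width: 7.3
grasp_force: 59.3
```

Request:
{"op": "send_rows", "data": {"targets": [{"x":0,"y":-0.2,"z":0,"ax":0,"ay":0,"az":0,"gripper":1},{"x":0,"y":-0.1,"z":0,"ax":0,"ay":0,"az":0,"gripper":1},{"x":0,"y":0,"z":0,"ax":0,"ay":0,"az":0,"gripper":1}]}}

```text
clock: 21.13
position: [525.7, 277.5, 114.8]
ee_rot: [-0.685, 0.729, 0.001, 0.001]
contact_force: [-8.1, 4.4, 10.0]
gripper_width: 8.1
grasp_force: 59.9
```

It is at the stop, with 8 N pushing back. Release and retreat.

Request:
{"op": "send_rows", "data": {"targets": [{"x":0,"y":0,"z":0,"ax":0,"ay":0,"az":0,"gripper":0.3},{"x":0,"y":0,"z":0,"ax":0,"ay":0,"az":0,"gripper":0.3},{"x":0,"y":0,"z":0,"ax":0,"ay":0,"az":0,"gripper":0.3},{"x":0,"y":0,"z":-2,"ax":0,"ay":0,"az":0,"gripper":0.3},{"x":0,"y":0,"z":-4,"ax":0,"ay":0,"az":0,"gripper":0.3}]}}

```text
clock: 21.55
position: [523.9, 273.3, 167.1]
ee_rot: [-0.684, 0.73, 0.001, -0.007]
contact_force: [1.0, 0.3, -0.1]
gripper_width: 30.0
grasp_force: 0.0
```

Request:
{"op": "send_rows", "data": {"targets": [{"x":0,"y":0,"z":-4,"ax":0,"ay":0,"az":0,"gripper":0.3},{"x":0,"y":4,"z":-2,"ax":0,"ay":0,"az":0,"gripper":0.3},{"x":0,"y":4,"z":0,"ax":0,"ay":0,"az":0,"gripper":0.3},{"x":0,"y":3,"z":0,"ax":0,"ay":0,"az":0,"gripper":0.3},{"x":0,"y":0,"z":0,"ax":0,"ay":0,"az":0,"gripper":0.3}]}}

```text
clock: 21.97
position: [415.9, 281.6, 231.5]
ee_rot: [-0.685, 0.728, 0.001, -0.0]
contact_force: [-0.6, -0.2, 0.9]
gripper_width: 29.7
grasp_force: 0.0
```

```bash
python3 - <<'E'
from h import *
np.set_printoptions(precision=1,suppress=True)
s=arm.read_state(); print(s['position'],s['gripper_width'],s['contact_force'])
ims=[]
for c in ['wrist','side','top']:
    im,d,m=grab(c); ims.append(im[:,:,::-1]); p=cloud(d,m).reshape(-1,3)
    q=p[(p[:,0]>385)&(p[:,0]<436)&(p[:,1]<-210)&(p[:,1]>-340)&(p[:,2]<245)&(p[:,2]>180)]
    if len(q)>5: print(c,'cover bar',len(q),np.percentile(q,[3,50,97],0).ravel())
    q=p[(p[:,0]>495)&(p[:,0]<547)&(p[:,1]<360)&(p[:,1]>190)&(p[:,2]<160)&(p[:,2]>144)]
    if len(q)>5: print(c,'drawer handle',len(q),np.percentile(q,[3,50,97],0).ravel(),cv2.fitLine(q[:,:2].astype(np.float32),cv2.DIST_HUBER,0,.01,.01).ravel())
cv2.imwrite('pics/end.png',np.hstack([cv2.resize(i,(400,300)) for i in ims[1:]]))
E
```

```text
[415.9 281.6 231.5] 29.72054298174895 [-0.6 -0.2  0.9]
wrist drawer handle 2980 [518.2 218.5 149.4 524.6 266.6 153.4 544.1 335.  155.3] [  0.    1.  524.4 273.3]
side cover bar 271 [ 415.8 -332.1  211.2  419.6 -276.4  217.1  431.4 -214.8  220.6]
side drawer handle 134 [519.2 215.3 148.4 525.2 265.9 153.  542.8 332.9 157.2] [  0.1   1.  525.2 272.6]
top cover bar 194 [ 417.1 -330.4  207.6  422.9 -272.6  216.2  433.2 -214.7  221.2]
top drawer handle 158 [519.9 217.3 146.4 528.6 272.7 152.9 543.7 333.5 157.7] [  0.1   1.  527.9 275.1]
```

View pics/end.png

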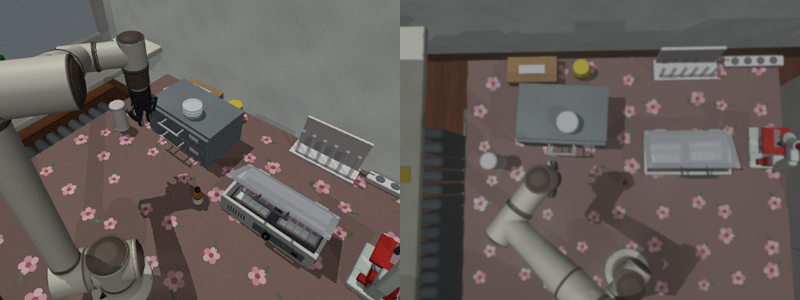

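The drawer is shut, with its handle back at its starting x (wrist 524.6 before and now). The cover stands ajar at about 0.52 rad, shown at (280,195) in the left panel. The bottle, canister and dishes are where they were, and the arm is clear of everything.

```bash
python3 -c "
from bench import arm
print(arm.job_done())"
```

```text
the job is handed in; nothing more can be done
None
```

The job is handed in at about 22 s on the robot's clock (limit 70 s), but the hand-in gave no verdict: the tray lies flat on the free half of the plate, the drawer is shut on its stop, and the cover stands at about 0.52 rad (30°).

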